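Turn round the row of sewing notions

ROBOT

A 7-joint arm with a two-finger parallel gripper is mounted at the origin on a cart in front of the work surface, level with it; the furniture and walls round the work are solid. World frame = base frame: x ahead of the robot, y to its left, z up, the work surface at z = 0. Lengths are in m, angles in rad, forces in N, time in s.
With the tool pointing down it reaches from about 0.4 to 0.925 m from the base axis. Payload 5.6 kg.
Tool frame: the origin (TCP) lies on the mounting face of the last link; the fingertips stand 173 mm ahead of it and the grasp point (between the pads) lies 155 mm ahead of it (ctrl.tip_reach is the distance from the TCP to the fingertips, in m); z points along the fingers, y is the line along which they close (so a half turn about z gives the same grasp; the last joint's range is limited). The gripper opens to 85 mm and grips with 20 to 120 N. Pads are 22 mm wide; open, the fingers measure 114 mm over their backs; the gripper's body (76 mm by 85 mm) begins 54 mm behind the grasp point. The pads swing forward as they close: fully open they stand 13 mm farther back than shut.
Start: joints at [-1.152, 0.468, -0.012, 1.603, 0.006, 1.071, -0.056], TCP at [0.29, 0.582, 0.405] pointing down, gripper open.
Joint ranges: [-2.53, 2.53], [-0.31, 2.02], [-1.57, 1.55], [0.28, 2.44], [-1.29, 4.43], [0.15, 1.84], [-2.92, 2.92]. Speed limits (rad/s): [2.57, 2.57, 3.14, 3.14, 3.14, 3.14, 3.14].

INTERFACE

Orientations are given as a 3x3 rotation matrix whose columns are the frame's x, y, z axes.
In Python, from workcell import state, eyes, ctrl gives the robot as it stands.
- The arm moves only by the tool drive_tool, never from a script. Its argument "commands" is text: rows parted by semicolons, each of 5 numbers parted by spaces: the shift along the world's x, y, z in mm, then the turn about the world's z in degrees, then the finger opening in mm, from 0 to 85.4. A call has exactly 5 rows; each row shifts and turns the commanded pose from where the row before left it; what a row does not reach is not made up. A row lasts 1/10 s, in which the tool goes at most 50 mm and 8.59 degrees, less where a joint would pass 70% of its speed; a pose out of reach is approached as far as the arm can. A call with a gripper value outside its range is refused whole. The fingers move at their own pace and stop on an object; "grip_force" is the grip in N (left out, the last holds). Time passes only in rows, so rows that do not move let the fingers close, or fill a call up. It gives the time, the measured TCP pose, the force, the opening and the grip force at its end, in the units of the state.
- state(): the state, without advancing time (a new reading comes with each control period).
- eyes.read_camera(name): name is "scene" or "top" or "wrist"; returns a dict with "frame" (400x640x3 uint8, red, green, blue), "depth" (400x640 float32, m along the optical axis (not along the pixel's ray), 0 where there is no reading), "fx", "fy", "cx", "cy" (pixels), "cam_to_world" (4x4, takes a point from camera to world coordinates); the wrist camera has in their place "hand_eye" (4x4, takes a point from camera to tool coordinates, whose origin is the TCP and whose axes are the flange's). Camera axes: x right, y down, z forward; pixel columns grow to the right and rows downward; lengths in m; the calibration is good to about 2 mm. A picture is of the moment at which its call begins: read the wrist's pose just before it.
- ctrl.hand_in(): hands the job in; it is judged then, once.
The state is a dict: "clock": time; "joint_pos": joint angles; "joint_vel": joint speeds; "joint_torque": joint torques, N m; "eef_pos": TCP position; "ee_rot": TCP orientation; "contact_force": force on the tool from outside, world axes, zero at the start; "torque": the same for the moment, N m; "grip_width": opening from 0.0 (shut) to 1.0 (fully open); "grip_force": force on a finger pad.
Only numpy, scipy, OpenCV 4.12 (cv2) and the standard library are available. Lean on these libraries where they do the work, as an engineer would, in place of code of your own. Each camera call takes 0.05 s, during which the arm holds its last target. There are 200 camera calls.

TASK

The four sewing things in the wooden rack stand in the order they were used; move them one at a time into the wire rack so that the row is reversed. Left and right are as the robot sees them: begin with the leftmost thing and stand it in the rightmost place of the wire rack, then go on along the row, filling the wire rack from right to left, until the last one stands in its leftmost place. Each must stand upright about in the middle of its own place, and the glue stick, the rolled tape and the steel weight behind the racks must stay where they are.

Things in the scene. Friction and masses are not known exactly. Their poses are not given: they have to be found in the camera images.
- wooden_rack: Full at the start, fixed, on the left or right: light wooden board 74 x 234 mm, floor 12 mm above the table. Origin: centre of underside; x away from robot, y left along the row, within 0.25 rad. Four places at x 0, y +84, +28, -28, -84 mm. 4 mm wooden dividers between places and at the ends, 52 mm clear, tops 33 mm above the table; lip 2.5 mm above the floor at front and back.
- wire_rack: Empty at the start, fixed, on the other side: grey steel plate on feet, 74 x 236 mm, floor 10 mm above the table. Origin: centre of underside; x away from robot, y left along the row, within 0.25 rad. Four places at x 0, y +84, +28, -28, -84 mm. 4 mm wire arches between places and at the ends, 52 mm clear, tops 36 mm above the table; wire lip 2 mm above the floor at front and back.
- slim_spool: Loose: slim spool of cream thread with plastic flanges, 29 mm in diameter, 54 mm tall, standing on its end. Origin at the centre of its underside, z up its axis. 20 to 40 g. The four things stand in the wooden rack in any order, each within about 5 mm of the middle of its place.
- wooden_spool: Loose: squat wooden spool of green thread with broad flanges, 33 mm in diameter, 36 mm tall, standing on its end. Origin at the centre of its underside, z up its axis. 17 to 35 g.
- thimble: Loose: brass thimble standing on its open rim, 18 mm in diameter at the bottom, slightly tapered, 22 mm tall. Origin at the centre of its underside, z up its axis. 10 to 21 g.
- bobbin: Loose: small clear bobbin with white thread, lying flat, 20 mm in diameter, 12 mm tall. Origin at the centre of its underside, z up its axis. 10 to 17 g.
- glue_stick: Loose bystander, to be left alone: upright glue stick, 25 mm in diameter, 88 mm tall, behind the racks. Origin at the centre of its underside.
- rolled_tape: Loose bystander, to be left alone: rolled-up yellow tape measure, 49 x 52 mm, 15 mm tall, behind the racks. Origin at the centre of its underside.
- steel_weight: Loose bystander, to be left alone: round steel pattern weight, 38 mm in diameter, 15 mm tall, behind the racks. Origin at the centre of its underside.
Mind the look-alikes: they are no part of the job. Of the things shaped like the wooden_spool, the wooden one is meant.

How it is judged:
On the way, in this order (a step that is already met when the one before it is completed fails the run):
1. the leftmost thing stands in the wire rack's rightmost place, what was placed before still stands there, and the things further right still stand in the wooden rack, all upright (((y of slim_spool in the frame of wire_rack between -0.098 and -0.07 m and x of slim_spool in the frame of wire_rack between -0.014 and 0.014 m) or (y of wooden_spool in the frame of wire_rack between -0.098 and -0.07 m and x of wooden_spool in the frame of wire_rack between -0.014 and 0.014 m) or (y of thimble in the frame of wire_rack between -0.098 and -0.07 m and x of thimble in the frame of wire_rack between -0.014 and 0.014 m) or (y of bobbin in the frame of wire_rack between -0.098 and -0.07 m and x of bobbin in the frame of wire_rack between -0.014 and 0.014 m)) and (y of slim_spool in the frame of wooden_rack between 0.003 and 0.053 m or y of wooden_spool in the frame of wooden_rack between 0.003 and 0.053 m or y of thimble in the frame of wooden_rack between 0.003 and 0.053 m or y of bobbin in the frame of wooden_rack between 0.003 and 0.053 m) and (y of slim_spool in the frame of wooden_rack between -0.053 and -0.003 m or y of wooden_spool in the frame of wooden_rack between -0.053 and -0.003 m or y of thimble in the frame of wooden_rack between -0.053 and -0.003 m or y of bobbin in the frame of wooden_rack between -0.053 and -0.003 m) and (y of slim_spool in the frame of wooden_rack between -0.109 and -0.059 m or y of wooden_spool in the frame of wooden_rack between -0.109 and -0.059 m or y of thimble in the frame of wooden_rack between -0.109 and -0.059 m or y of bobbin in the frame of wooden_rack between -0.109 and -0.059 m) and z of slim_spool in the frame of wire_rack between 0.006 and 0.016 m and angle between each of slim_spool, wooden_spool, thimble, bobbin's own z axis and vertical below 0.15 rad and z of wooden_spool in the frame of wire_rack between 0.006 and 0.016 m and z of thimble in the frame of wire_rack between 0.006 and 0.016 m and z of bobbin in the frame of wire_rack between 0.006 and 0.016 m), for 0.2 s.
2. the second from the left stands in the wire rack's second from the right place, what was placed before still stands there, and the things further right still stand in the wooden rack, all upright (((y of slim_spool in the frame of wire_rack between -0.098 and -0.07 m and x of slim_spool in the frame of wire_rack between -0.014 and 0.014 m) or (y of wooden_spool in the frame of wire_rack between -0.098 and -0.07 m and x of wooden_spool in the frame of wire_rack between -0.014 and 0.014 m) or (y of thimble in the frame of wire_rack between -0.098 and -0.07 m and x of thimble in the frame of wire_rack between -0.014 and 0.014 m) or (y of bobbin in the frame of wire_rack between -0.098 and -0.07 m and x of bobbin in the frame of wire_rack between -0.014 and 0.014 m)) and ((y of slim_spool in the frame of wire_rack between -0.042 and -0.014 m and x of slim_spool in the frame of wire_rack between -0.014 and 0.014 m) or (y of wooden_spool in the frame of wire_rack between -0.042 and -0.014 m and x of wooden_spool in the frame of wire_rack between -0.014 and 0.014 m) or (y of thimble in the frame of wire_rack between -0.042 and -0.014 m and x of thimble in the frame of wire_rack between -0.014 and 0.014 m) or (y of bobbin in the frame of wire_rack between -0.042 and -0.014 m and x of bobbin in the frame of wire_rack between -0.014 and 0.014 m)) and (y of slim_spool in the frame of wooden_rack between -0.053 and -0.003 m or y of wooden_spool in the frame of wooden_rack between -0.053 and -0.003 m or y of thimble in the frame of wooden_rack between -0.053 and -0.003 m or y of bobbin in the frame of wooden_rack between -0.053 and -0.003 m) and (y of slim_spool in the frame of wooden_rack between -0.109 and -0.059 m or y of wooden_spool in the frame of wooden_rack between -0.109 and -0.059 m or y of thimble in the frame of wooden_rack between -0.109 and -0.059 m or y of bobbin in the frame of wooden_rack between -0.109 and -0.059 m) and z of slim_spool in the frame of wire_rack between 0.006 and 0.016 m and angle between each of slim_spool, wooden_spool, thimble, bobbin's own z axis and vertical below 0.15 rad and z of wooden_spool in the frame of wire_rack between 0.006 and 0.016 m and z of thimble in the frame of wire_rack between 0.006 and 0.016 m and z of bobbin in the frame of wire_rack between 0.006 and 0.016 m), for 0.2 s.
3. the third from the left stands in the wire rack's third from the right place, what was placed before still stands there, and the things further right still stand in the wooden rack, all upright (((y of slim_spool in the frame of wire_rack between -0.098 and -0.07 m and x of slim_spool in the frame of wire_rack between -0.014 and 0.014 m) or (y of wooden_spool in the frame of wire_rack between -0.098 and -0.07 m and x of wooden_spool in the frame of wire_rack between -0.014 and 0.014 m) or (y of thimble in the frame of wire_rack between -0.098 and -0.07 m and x of thimble in the frame of wire_rack between -0.014 and 0.014 m) or (y of bobbin in the frame of wire_rack between -0.098 and -0.07 m and x of bobbin in the frame of wire_rack between -0.014 and 0.014 m)) and ((y of slim_spool in the frame of wire_rack between -0.042 and -0.014 m and x of slim_spool in the frame of wire_rack between -0.014 and 0.014 m) or (y of wooden_spool in the frame of wire_rack between -0.042 and -0.014 m and x of wooden_spool in the frame of wire_rack between -0.014 and 0.014 m) or (y of thimble in the frame of wire_rack between -0.042 and -0.014 m and x of thimble in the frame of wire_rack between -0.014 and 0.014 m) or (y of bobbin in the frame of wire_rack between -0.042 and -0.014 m and x of bobbin in the frame of wire_rack between -0.014 and 0.014 m)) and ((y of slim_spool in the frame of wire_rack between 0.014 and 0.042 m and x of slim_spool in the frame of wire_rack between -0.014 and 0.014 m) or (y of wooden_spool in the frame of wire_rack between 0.014 and 0.042 m and x of wooden_spool in the frame of wire_rack between -0.014 and 0.014 m) or (y of thimble in the frame of wire_rack between 0.014 and 0.042 m and x of thimble in the frame of wire_rack between -0.014 and 0.014 m) or (y of bobbin in the frame of wire_rack between 0.014 and 0.042 m and x of bobbin in the frame of wire_rack between -0.014 and 0.014 m)) and (y of slim_spool in the frame of wooden_rack between -0.109 and -0.059 m or y of wooden_spool in the frame of wooden_rack between -0.109 and -0.059 m or y of thimble in the frame of wooden_rack between -0.109 and -0.059 m or y of bobbin in the frame of wooden_rack between -0.109 and -0.059 m) and z of slim_spool in the frame of wire_rack between 0.006 and 0.016 m and angle between each of slim_spool, wooden_spool, thimble, bobbin's own z axis and vertical below 0.15 rad and z of wooden_spool in the frame of wire_rack between 0.006 and 0.016 m and z of thimble in the frame of wire_rack between 0.006 and 0.016 m and z of bobbin in the frame of wire_rack between 0.006 and 0.016 m), for 0.2 s.
At the end, for the whole second after the job is handed in: All four things stand upright (within 0.15 rad) on the floor of the wire rack, one in each place, within 14 mm of its middle both along and across the rack with its underside 6 to 16 mm above the table, released and at rest ((y of slim_spool in the frame of wire_rack between -0.098 and -0.07 m or y of wooden_spool in the frame of wire_rack between -0.098 and -0.07 m or y of thimble in the frame of wire_rack between -0.098 and -0.07 m or y of bobbin in the frame of wire_rack between -0.098 and -0.07 m) and (y of slim_spool in the frame of wire_rack between -0.042 and -0.014 m or y of wooden_spool in the frame of wire_rack between -0.042 and -0.014 m or y of thimble in the frame of wire_rack between -0.042 and -0.014 m or y of bobbin in the frame of wire_rack between -0.042 and -0.014 m) and (y of slim_spool in the frame of wire_rack between 0.014 and 0.042 m or y of wooden_spool in the frame of wire_rack between 0.014 and 0.042 m or y of thimble in the frame of wire_rack between 0.014 and 0.042 m or y of bobbin in the frame of wire_rack between 0.014 and 0.042 m) and (y of slim_spool in the frame of wire_rack between 0.07 and 0.098 m or y of wooden_spool in the frame of wire_rack between 0.07 and 0.098 m or y of thimble in the frame of wire_rack between 0.07 and 0.098 m or y of bobbin in the frame of wire_rack between 0.07 and 0.098 m) and x of slim_spool in the frame of wire_rack between -0.014 and 0.014 m and x of wooden_spool in the frame of wire_rack between -0.014 and 0.014 m and x of thimble in the frame of wire_rack between -0.014 and 0.014 m and x of bobbin in the frame of wire_rack between -0.014 and 0.014 m and z of slim_spool in the frame of wire_rack between 0.006 and 0.016 m and angle between each of slim_spool, wooden_spool, thimble, bobbin's own z axis and vertical below 0.15 rad and z of wooden_spool in the frame of wire_rack between 0.006 and 0.016 m and z of thimble in the frame of wire_rack between 0.006 and 0.016 m and z of bobbin in the frame of wire_rack between 0.006 and 0.016 m and linear speed of each of slim_spool, wooden_spool, thimble, bobbin below 0.02 m/s and contact force between the fingers and slim_spool below 0.1 N and contact force between the fingers and wooden_spool below 0.1 N and contact force between the fingers and thimble below 0.1 N and contact force between the fingers and bobbin below 0.1 N); the robot touches nothing.
It fails at once if the glue stick is moved more than 20 mm (distance of glue_stick from where it was at the start of the episode above 0.02 m).
It fails at once if the rolled tape is moved more than 20 mm (distance of rolled_tape from where it was at the start of the episode above 0.02 m).
It fails at once if the steel weight is moved more than 20 mm (distance of steel_weight from where it was at the start of the episode above 0.02 m).
It also fails if it takes over 96 s, if anything falls off the work surface, if the arm or the gripper's body presses on something with over 40 N, if the wrist force passes 120 N, or if a joint passes its speed limit or range.

## Working session

There is one attempt and no reset: what is moved stays moved. The work goes in short steps, Python scripts to look and compute and a tool call to move; the robot and the scene stay as the last step left them, time stands still between calls to the robot, and variables do not carry over. Pictures are saved under pics/ and viewed, at most 14 in all, crops included, and the job is handed in when it is done.

Besides the shell and the picture viewer there is one more tool, called by a JSON object that holds its "name" and its "arguments", one argument or row to a line. drive_tool: Moves the arm, as the interface text tells. Its arguments: {"type":"object","properties":{"commands":{"type":"string"},"grip_force":{"type":"number"}},"required":["commands"]}

```bash
ls; mkdir -p pics
python3 - <<'E'
from workcell import state, eyes, ctrl
import cv2,numpy as np
s=state();print(s['clock'],s['eef_pos'],s['ee_rot'],ctrl.tip_reach)
for n in('top','scene'):
    c=eyes.read_camera(n);cv2.imwrite(f'pics/{n}0.png',c['frame'][:,:,::-1]);np.savez(f'{n}0.npz',**c);print(c['fx'],c['cx'],c['cy'],np.round(c['cam_to_world'],3).tolist())
E
```

```text
pics
0.0 [0.28957184 0.58166191 0.40371342] [[-8.95197554e-01  4.45669056e-01 -6.56287097e-04]
 [ 4.45669510e-01  8.95195993e-01 -1.67997926e-03]
 [-1.61209190e-04 -1.79640047e-03 -9.99998373e-01]] 0.1734
380.54281453908726 324.84456877841205 196.06991935243184 [[-0.027, -0.989, 0.147, 0.501], [-1.0, 0.026, -0.007, 0.048], [0.003, -0.147, -0.989, 1.057], [0.0, 0.0, 0.0, 1.0]]
364.98034523634806 327.69703021267685 200.41068077941162 [[0.841, -0.379, 0.385, 0.335], [-0.54, -0.574, 0.615, -0.481], [-0.012, -0.725, -0.688, 0.628], [0.0, 0.0, 0.0, 1.0]]
```

View pics/top0.png

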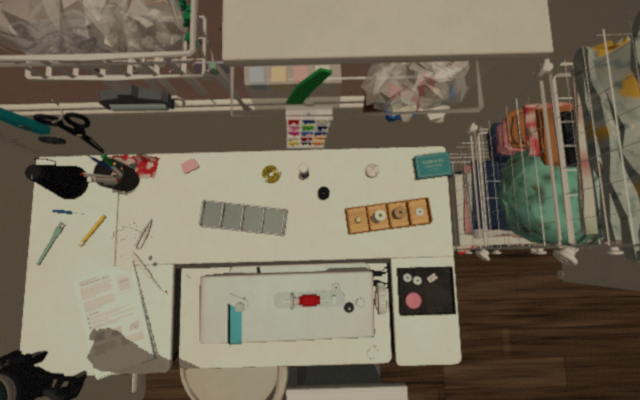

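View pics/scene0.png

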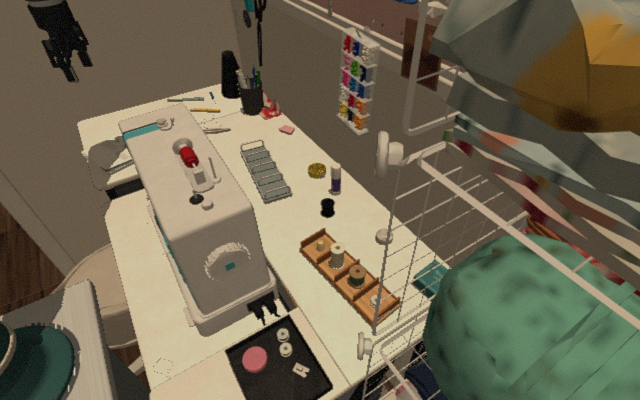

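The top view shows the wire rack on the left (px 243,217), the wooden rack on the right (388,215) and a sewing machine in front. Bystanders are the yellow tape (271,173), glue stick (303,171) and weight (372,170). The black spool at (323,193) is a look-alike. Next come an enlargement and measurements.

```bash
cat > h.py <<'E'
import numpy as np,cv2
def cloud(c):
    d=c['depth'];v,u=np.mgrid[:400,:640]
    p=np.stack([(u-c['cx'])/c['fx']*d,(v-c['cy'])/c['fy']*d,d,np.ones_like(d)],-1)
    return (p@np.array(c['cam_to_world']).T)[...,:3]
def ray(c,u,v,z,M=None):
    M=np.array(c['cam_to_world']) if M is None else M
    r=M[:3,:3]@np.array([(u-c['cx'])/c['fx'],(v-c['cy'])/c['fy'],1]);o=M[:3,3]
    return o+r*(z-o[2])/r[2]
def project(c,p,M=None):
    M=np.array(c['cam_to_world']) if M is None else M
    q=np.linalg.inv(M)@np.r_[p,1];return c['fx']*q[0]/q[2]+c['cx'],c['fy']*q[1]/q[2]+c['cy']
E
python3 - <<'E'
from h import *
t=np.load('top0.npz');s=np.load('scene0.npz')
P=cloud(t)
for n,(u,v) in dict(table=(320,230),mach=(220,300),mach2=(350,350),mach3=(350,285),spool=(310,299),knob=(362,305),rackL=(243,217),glue=(303,171),weight=(372,170),tape=(271,173),black=(323,193),shelf=(400,40),wires=(420,62),basket=(455,130),cards=(310,130)).items(): print(n,np.round(P[v,u],3))
m=P[260:370,170:395,2];print('mach max z',m.max(),np.round(np.percentile(m,[50,90,99]),3))
# front limit: rows where height high behind racks
h=P[...,2]
for v in range(60,210,10): print(v,np.round(P[v,300:440:20,0],2),np.round(h[v,300:440:20],2))
a=cv2.resize(t['frame'][140:240,190:440],None,fx=3.2,fy=3.2,interpolation=cv2.INTER_CUBIC)
b=cv2.resize(s['frame'][130:325,230:410],None,fx=1.6*2.7*.65,fy=1.6*2.7*.65,interpolation=cv2.INTER_CUBIC)
cv2.imwrite('pics/c1.png',a[...,::-1]);cv2.imwrite('pics/c2.png',b[...,::-1])
E
```

```text
table [ 0.564  0.056 -0.001]
mach [0.409 0.266 0.24 ]
mach2 [ 0.232 -0.018 -0.051]
mach3 [ 0.431 -0.007  0.226]
spool [0.409 0.078 0.263]
knob [ 0.39  -0.03   0.231]
rackL [0.604 0.268 0.009]
glue [0.713 0.096 0.086]
weight [ 0.726 -0.094  0.015]
tape [0.728 0.191 0.002]
black [ 0.668  0.045 -0.004]
shelf [ 0.681 -0.023  0.752]
wires [ 0.667 -0.043  0.738]
basket [ 0.8   -0.294  0.127]
cards [0.748 0.069 0.312]
mach max z 1.0570752267639394 [0.16  0.239 0.261]
60 [0.67 0.67 0.67 0.67 0.67 0.67 0.67] [0.75 0.75 0.75 0.75 0.74 0.74 0.74]
70 [0.75 0.72 0.74 0.78 0.74 0.73 0.74] [0.57 0.63 0.57 0.49 0.57 0.59 0.57]
80 [0.73 0.72 0.73 0.79 0.73 0.72 0.73] [0.57 0.61 0.57 0.46 0.57 0.58 0.57]
90 [0.72 0.73 0.73 0.79 0.72 0.72 0.72] [0.58 0.55 0.55 0.42 0.56 0.56 0.55]
100 [0.72 0.73 0.78 0.78 0.72 0.71 0.72] [0.54 0.52 0.39 0.39 0.54 0.54 0.53]
110 [0.73 0.76 0.77 0.8  0.72 0.71 0.71] [0.48 0.38 0.36 0.28 0.49 0.52 0.5 ]
120 [0.74 0.74 0.8  0.8  0.8  0.8  0.8 ] [0.39 0.38 0.22 0.22 0.22 0.21 0.21]
130 [0.74 0.75 0.8  0.8  0.8  0.8  0.8 ] [0.32 0.32 0.15 0.15 0.14 0.14 0.13]
140 [0.75 0.75 0.8  0.8  0.8  0.8  0.8 ] [0.24 0.24 0.07 0.06 0.05 0.05 0.04]
150 [0.79 0.79 0.79 0.79 0.79 0.79 0.78] [-0. -0.  0. -0.  0.  0.  0.]
160 [0.76 0.76 0.76 0.76 0.76 0.76 0.75] [ 0.   -0.   -0.   -0.    0.    0.    0.03]
170 [0.72 0.73 0.73 0.73 0.73 0.73 0.72] [ 0.09 -0.    0.   -0.    0.    0.    0.03]
180 [0.71 0.7  0.7  0.7  0.7  0.7  0.7 ] [-0.  0. -0. -0. -0.  0. -0.]
190 [0.68 0.67 0.67 0.67 0.67 0.67 0.67] [-0.    0.03  0.    0.   -0.    0.    0.  ]
200 [0.65 0.65 0.65 0.64 0.64 0.64 0.64] [ 0.   -0.   -0.   -0.    0.    0.    0.01]
```

View pics/c1.png

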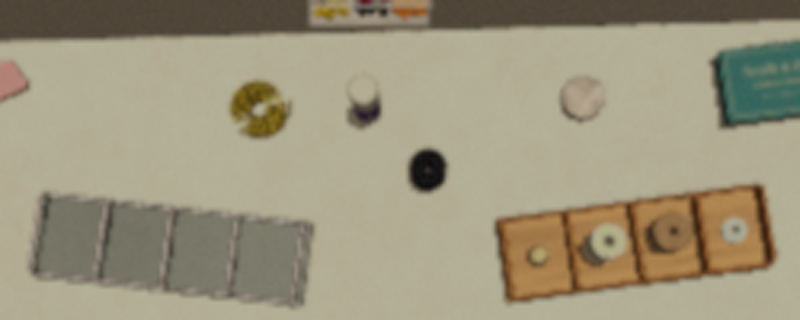

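View pics/c2.png

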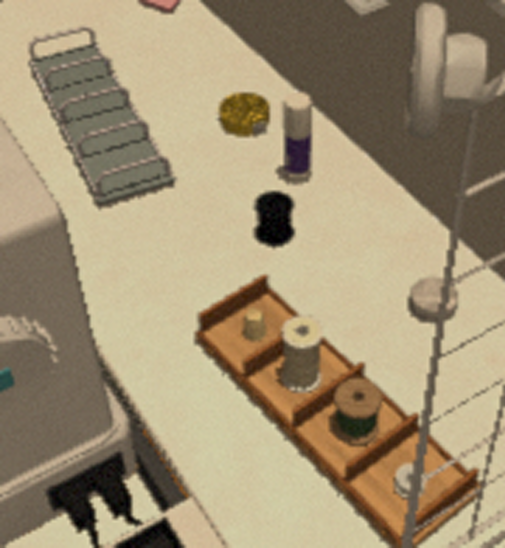

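The wooden rack holds, from left to right: thimble (c1 px 538,256), slim cream spool (605,243), wooden spool (670,234) and bobbin (735,230).

Things that could be mistaken for these:
- Wooden spool: the black spool at top px (323,193) has the same shape. The wooden/green one in the rack (400,213) is the one I want.
- Slim spool: the white spools at (407,278) and (418,280) on the tray, and the red spool (310,299) on the machine.
- Bobbin: small white things on the tray.

c2 confirms which four stand in the rack, so I'll measure those next.

Run:
```python
from h import *
t=np.load('top0.npz');P=cloud(t);f=t['frame'];hsv=cv2.cvtColor(f,cv2.COLOR_RGB2HSV)
print('hsv wood',hsv[222,368],'plate',hsv[217,226],hsv[217,243],'table',hsv[240,300])
def rack(name,box,mask,zr):
    u0,u1,v0,v1=box;m=np.zeros((400,640),np.uint8);m[v0:v1,u0:u1]=mask[v0:v1,u0:u1]
    m=cv2.morphologyEx(m,cv2.MORPH_OPEN,np.ones((2,2),np.uint8))
    n,l,st,_=cv2.connectedComponentsWithStats(m);k=1+st[1:,4].argmax();m=(l==k).astype(np.uint8)
    c=max(cv2.findContours(m,0,2)[0],key=cv2.contourArea)[:,0]
    q=np.array([ray(t,u,v,zr)[:2] for u,v in c],np.float32)
    r=cv2.minAreaRect(q*1000);print(name,st[k],np.round(r[0],1),np.round(r[1],1),round(r[2],2))
    pp=P[m>0];print('  z med',np.median(pp[:,2]))
H,S,V=[hsv[...,i].astype(int) for i in range(3)]
rack('wood',(335,440,190,245),((S>90)&(H<20)).astype(np.uint8),.022)
a,b=hsv[240,300][1:],hsv[217,243][1:]
rack('wire',(190,297,190,245),((S<45)&(V<150)&(V>60)).astype(np.uint8),.012)
# tops of objects: ray of coarse pixels
for n,u,v,z in [('thimble',190+538/3.2,140+256/3.2,.034),('slim',190+607/3.2,140+243/3.2,.066),('wooden',190+672/3.2,140+231/3.2,.048),('bobbin',190+735/3.2,140+230/3.2,.024)]: print(n,np.round(ray(t,u-.5,v-.5,z)*1000,1))
# machine back edge
h=P[...,2]
for y0 in (.35,.3,.25,.2,.15,.1,.05,0,-.05,-.1,-.15,-.2,-.25):
    k=(abs(P[...,1]-y0)<.01)&(P[...,0]>.2)&(P[...,0]<.56)
    print(y0,[ (z,round(float(P[...,0][k&(h>z)].max()),3)) if (k&(h>z)).any() else (z,None) for z in (.03,.1,.2)],round(float(h[k&(h<.4)].max()),3))
```

```text
hsv wood [ 15 167  87] plate [ 30  33 115] [21 45 80] table [ 25  43 179]
wood [ 346  199   88   36 2033] [ 594.2 -134.3] [ 72.3 232.5] 6.08
  z med 0.012157143286520622
wire [ 201  202   87   35 2117] [599.7 264.4] [236.9  72.8] 82.1
  z med 0.00945215225167284
thimble [587.  -46.1  34. ]
slim [593.4 -99.9  66. ]
wooden [ 603.6 -157.3   48. ]
bobbin [ 605.5 -215.9   24. ]
0.35 [(0.03, None), (0.1, None), (0.2, None)] 0.005
0.3 [(0.03, 0.46), (0.1, 0.46), (0.2, 0.46)] 0.245
0.25 [(0.03, 0.46), (0.1, 0.46), (0.2, 0.46)] 0.247
0.2 [(0.03, 0.472), (0.1, 0.472), (0.2, 0.46)] 0.246
0.15 [(0.03, 0.46), (0.1, 0.46), (0.2, 0.46)] 0.241
0.1 [(0.03, 0.46), (0.1, 0.46), (0.2, 0.46)] 0.265
0.05 [(0.03, 0.501), (0.1, 0.501), (0.2, 0.501)] 0.262
0 [(0.03, 0.46), (0.1, 0.46), (0.2, 0.46)] 0.248
-0.05 [(0.03, 0.46), (0.1, 0.46), (0.2, 0.459)] 0.225
-0.1 [(0.03, 0.423), (0.1, 0.423), (0.2, None)] 0.171
-0.15 [(0.03, None), (0.1, None), (0.2, None)] 0.021
-0.2 [(0.03, None), (0.1, None), (0.2, None)] 0.021
-0.25 [(0.03, None), (0.1, None), (0.2, None)] 0.019
```

{"name": "drive_tool", "arguments": {
  "commands": "40 -24 8 -6 85;40 -24 8 -6 85;40 -24 8 -6 85;40 -24 8 -6 85;40 -24 8 -6 85"
}}

```text
clock: 0.6
eef_pos: [0.4909, 0.4607, 0.4447]
ee_rot: [[-0.549, 0.836, -0.0], [0.836, 0.549, -0.0], [-0.0, -0.001, -1.0]]
contact_force: [0.5, 1.9, -0.3]
grip_width: 0.996
grip_force: 0.0
```

{"name": "drive_tool", "arguments": {
  "commands": "21 -40 -8 -6 60;21 -40 -8 -6 60;21 -40 -8 -6 60;21 -40 -8 -6 60;0 0 0 0 60"
}}

```text
clock: 1.1
eef_pos: [0.5769, 0.2936, 0.4114]
ee_rot: [[-0.152, 0.988, 0.0], [0.988, 0.152, -0.006], [-0.006, -0.001, -1.0]]
contact_force: [-0.1, -0.2, 0.3]
grip_width: 0.705
grip_force: 0.0
```

```bash
cat >> h.py <<'E'
from workcell import state, eyes, ctrl
def wrist(name):
    s=state();T=np.eye(4);T[:3,:3]=s['ee_rot'];T[:3,3]=s['eef_pos']
    c=eyes.read_camera('wrist');c['cam_to_world']=T@np.array(c['hand_eye'])
    np.savez(name+'.npz',**c);cv2.imwrite(f'pics/{name}.png',c['frame'][...,::-1])
    R=s['ee_rot'];print('t',s['clock'],'pos',np.round(s['eef_pos']*1000,1),'yaw',np.round(np.degrees(np.arctan2(R[1][1],R[0][1])),2),'tilt',np.round(np.array(R)[:2,2],4),'F',np.round(s['contact_force'],1),'w',round(s['grip_width']*85.4,1),'gf',s['grip_force'])
    return c
E
python3 -c "
from h import *
c=wrist('w1');print(np.round(c['hand_eye'],3))"
```

```text
t 1.1 pos [576.9 293.6 411.4] yaw 8.76 tilt [ 0.0001 -0.0061] F [-0.1 -0.2  0.3] w 60.2 gf 0.0
[[ 0.002 -0.947 -0.32   0.081]
 [ 1.     0.002 -0.     0.001]
 [ 0.001 -0.32   0.947  0.031]
 [ 0.     0.     0.     1.   ]]
```

View pics/w1.png

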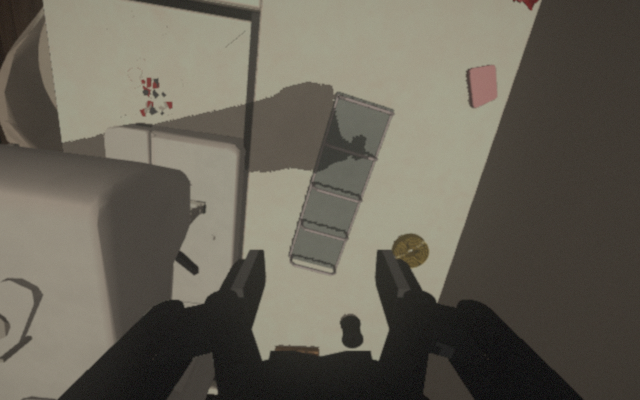

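The wire rack spans px (335,93)–(335,273) in the wrist view, empty and clear of obstacles. I'll fit it from the depth cloud, then move on to look at the wooden rack.

```bash
cat >> h.py <<'E'
def rackfit(c,x0,x1,y0,y1,zl,zh):
    P=cloud(c);k=(P[...,0]>x0)&(P[...,0]<x1)&(P[...,1]>y0)&(P[...,1]<y1)&(P[...,2]>zl)&(P[...,2]<zh)
    k=cv2.morphologyEx(k.astype(np.uint8),cv2.MORPH_OPEN,np.ones((3,3),np.uint8))>0
    q=(P[k][:,:2]*1000).astype(np.float32);r=cv2.minAreaRect(q)
    print(k.sum(),np.round(r[0],1),np.round(r[1],1),round(r[2],2),'floor z',np.round(np.percentile(P[k][:,2],[10,50,90])*1000,1))
E
python3 -c "
from h import *
c=dict(np.load('w1.npz'));P=cloud(c)
k=(abs(P[...,0]-.53)<.02)&(abs(P[...,1]-.3)<.1);print('table z',np.median(P[k][:,2]))
for zl in(.004,.006):rackfit(c,.53,.67,.13,.41,zl,.045)
t=dict(np.load('top0.npz'))
for zl in(.004,.006):rackfit(t,.53,.67,.13,.41,zl,.045)
for zl in(.004,.007):rackfit(t,.53,.67,-.28,0.01,zl,.045)
"
```

```text
table z 0.2967671273747651
9578 [604.6 266.7] [235.9  74.2] 82.19 floor z [ 9.3 10.4 13.3]
9577 [604.6 266.7] [235.9  74.2] 82.19 floor z [ 9.3 10.4 13.3]
2296 [602.3 267.4] [236.2  73.8] 82.08 floor z [ 6.8  9.6 13.7]
2105 [602.3 267.5] [235.9  73.8] 82.11 floor z [ 7.3  9.8 14.6]
2084 [ 596.8 -130.8] [ 74.4 234. ] 6.42 floor z [ 9.  12.2 29.5]
2026 [ 596.7 -130.9] [ 74.5 233.7] 6.52 floor z [ 9.2 12.2 29.8]
```

{"name": "drive_tool", "arguments": {
  "commands": "3 -48 0 -1 60;3 -48 0 -1 60;3 -48 0 -1 60;3 -48 0 -1 60;0 -48 0 0 60"
}}

```text
clock: 1.65
eef_pos: [0.5855, 0.0616, 0.4127]
ee_rot: [[-0.099, 0.995, 0.0], [0.995, 0.099, 0.001], [0.001, 0.0, -1.0]]
contact_force: [0.2, -0.6, -0.5]
grip_width: 0.7
grip_force: 0.0
```

{"name": "drive_tool", "arguments": {
  "commands": "0 -48 0 0 60;0 -48 0 0 60;0 -48 0 0 60;0 -35 0 0 60;0 0 0 0 60"
}}

```text
clock: 2.15
eef_pos: [0.5849, -0.1223, 0.413]
ee_rot: [[-0.089, 0.996, 0.0], [0.996, 0.089, -0.003], [-0.003, -0.0, -1.0]]
contact_force: [-0.1, 0.1, -0.8]
grip_width: 0.704
grip_force: 0.0
```

```bash
python3 -c "
from h import *
c=wrist('w2');rackfit(c,.53,.67,-.28,0.01,.006,.045)"
```

```text
t 2.15 pos [ 584.9 -122.3  413. ] yaw 5.13 tilt [ 0.0002 -0.0029] F [-0.1  0.1 -0.8] w 60.2 gf 0.0
9034 [ 598.7 -130.2] [ 73.9 230.8] 6.35 floor z [11.4 12.8 32.1]
```

View pics/w2.png

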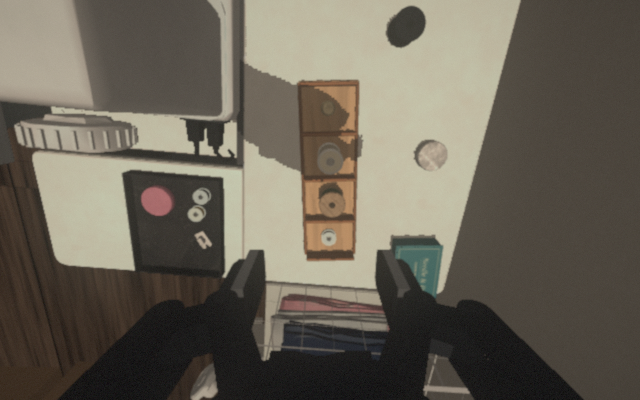

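The wrist view shows the wooden rack with the thimble (328,107), slim spool (330,157), wooden spool (332,203) and bobbin (328,237). Next I'll get the object centres in the tool-consistent cloud.

```bash
cat >> h.py <<'E'
WIRE=(np.array([604.6,266.7]),np.radians(-7.81));WOOD=(np.array([598.0,-131.0]),np.radians(6.35))
def place(r,y,x=0):
    c,a=r;return c+np.array([np.cos(a)*x-np.sin(a)*y,np.sin(a)*x+np.cos(a)*y])
def objs(c,r,ys,tops):
    # circle round each object's top band (top flange of known height), in mm, world and rack frames
    P=cloud(c)*1000;o,a=r;q=P[...,:2]-o;x=q[...,0]*np.cos(a)+q[...,1]*np.sin(a);y=-q[...,0]*np.sin(a)+q[...,1]*np.cos(a)
    for yc,z in zip(ys,tops):
        k=(abs(y-yc)<23)&(abs(x)<30)&(P[...,2]>z-5)&(P[...,2]<z+6)
        if k.sum()<5: print(yc,'none');continue
        (cx,cy),rad=cv2.minEnclosingCircle(P[k][:,:2].astype(np.float32))
        m=np.median(P[k],0);print(yc,k.sum(),'circ',np.round([cx,cy,rad],1),'med',np.round(m,1),'rack',np.round([np.median(x[k]),np.median(y[k])],1))
E
python3 -c "
from h import *
c=dict(np.load('w2.npz'));objs(c,WOOD,(84,28,-28,-84),(34,66,48,24))
for y in(-84,-28,28,84):print(y,np.round(place(WIRE,y),1),np.round(place(WOOD,y),1))"
```

```text
84 136 circ [588.9 -47.1   7.4] med [588.8 -47.   33.6] rack [-0.2 84.5]
28 489 circ [ 595.8 -101.9   14.4] med [ 595.8 -101.7   66.2] rack [ 0.6 29.3]
-28 526 circ [ 604.4 -158.5   16.6] med [ 604.5 -157.9   48.1] rack [  3.2 -27.6]
-84 158 circ [ 607.1 -216.6   10.6] med [ 606.5 -216.2   23.7] rack [ -0.5 -86.1]
-84 [593.2 183.5] [ 607.3 -214.5]
-28 [600.8 239. ] [ 601.1 -158.8]
28 [608.4 294.4] [ 594.9 -103.2]
84 [616.  349.9] [588.7 -47.5]
```

{"name": "drive_tool", "arguments": {
  "commands": "1 19 -40 0.4 40;1 19 -40 0.4 40;1 19 -40 0.4 40;1 18 -40 0 40;0 0 0 0 40",
  "grip_force": 20
}}

```text
clock: 2.7
eef_pos: [0.5875, -0.036, 0.2472]
ee_rot: [[-0.126, 0.992, -0.011], [0.992, 0.126, 0.003], [0.004, -0.011, -1.0]]
contact_force: [-1.0, 0.1, 0.6]
grip_width: 0.473
grip_force: 0.0
```

```bash
python3 -c "
from h import *
s=state();print(np.round(s['joint_pos'],3));c=wrist('w3')"
```

```text
[-0.252  0.585  0.337  1.878 -0.279  0.736  0.37 ]
t 2.7 pos [587.5 -36.  247.2] yaw 7.22 tilt [-0.0113  0.0028] F [-1.   0.1  0.6] w 40.4 gf 0.0
```

View pics/w3.png

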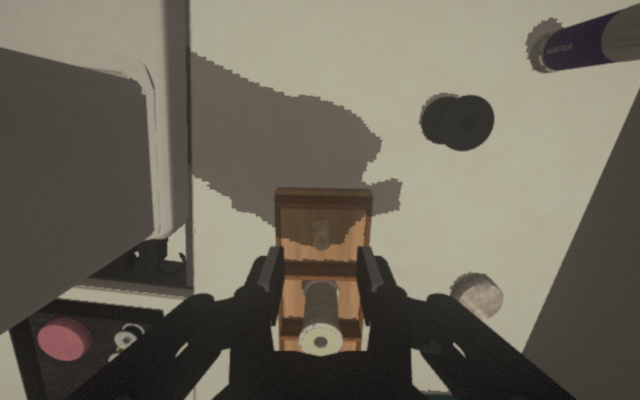

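The gripper is above the thimble (px 321,235), and everything nearby is clear. The measured pose is still settling, so I'll creep down.

{"name": "drive_tool", "arguments": {
  "commands": "-0.7 -4.4 -15 -0.4 40;0 0 -15 0 40;0 0 0 0 40;0 0 0 0 40;0 0 0 0 40"
}}

```text
clock: 3.25
eef_pos: [0.5893, -0.047, 0.2235]
ee_rot: [[-0.11, 0.994, 0.001], [0.994, 0.11, 0.0], [-0.0, 0.001, -1.0]]
contact_force: [0.4, 0.5, 0.0]
grip_width: 0.466
grip_force: 0.0
```

{"name": "drive_tool", "arguments": {
  "commands": "0 0 -12 0 40;0 0 -12 0 40;0 0 -10 0 40;0 0 0 0 40;0 0 0 0 8"
}}

```text
clock: 3.75
eef_pos: [0.5888, -0.0466, 0.188]
ee_rot: [[-0.11, 0.994, -0.001], [0.994, 0.11, -0.0], [-0.0, -0.001, -1.0]]
contact_force: [-0.2, 0.3, -0.7]
grip_width: 0.31
grip_force: 0.0
```

{"name": "drive_tool", "arguments": {
  "commands": "0 0 0 0 8;0 0 0 0 8;0 0 0 0 8;0 0 0 0 8;0 0 0 0 8"
}}

```text
clock: 4.25
eef_pos: [0.589, -0.0465, 0.1889]
ee_rot: [[-0.11, 0.994, 0.0], [0.994, 0.11, 0.0], [-0.0, 0.0, -1.0]]
contact_force: [-0.7, -0.5, -0.5]
grip_width: 0.178
grip_force: 19.3
```

{"name": "drive_tool", "arguments": {
  "commands": "0 0 25 0 8;0 0 35 0 8;0 10 30 0 8;0 25 0 -2 8;1 35 0 -2 8"
}}

```text
clock: 4.75
eef_pos: [0.5903, 0.0221, 0.2804]
ee_rot: [[-0.035, 0.999, 0.003], [0.999, 0.035, -0.0], [-0.0, 0.003, -1.0]]
contact_force: [-0.2, 0.7, -0.3]
grip_width: 0.179
grip_force: 19.4
```

{"name": "drive_tool", "arguments": {
  "commands": "1 40 0 -2 8;1 40 0 -2 8;1 40 0 -2 8;0 30 0 -2 8;0 10 0 -2 8"
}}

```text
clock: 5.25
eef_pos: [0.5922, 0.1884, 0.2785]
ee_rot: [[0.129, 0.992, -0.0], [0.992, -0.129, 0.002], [0.002, -0.001, -1.0]]
contact_force: [-1.1, -0.2, -0.6]
grip_width: 0.179
grip_force: 19.4
```

{"name": "drive_tool", "arguments": {
  "commands": "0 0 -20 -0.2 8;0 0 -20 0 8;0 0 -10 0 8;0 0 0 0 8;0 0 0 0 8"
}}

```text
clock: 5.75
eef_pos: [0.5933, 0.1833, 0.2291]
ee_rot: [[0.137, 0.991, 0.001], [0.991, -0.137, -0.0], [0.0, 0.001, -1.0]]
contact_force: [0.7, -0.1, 0.4]
grip_width: 0.182
grip_force: 19.4
```

```bash
python3 -c "
from h import *
c=wrist('w4')"
```

```text
t 5.75 pos [593.3 183.3 229.1] yaw -7.89 tilt [ 0.0005 -0.    ] F [ 0.7 -0.1  0.4] w 15.5 gf 19.441770759804058
```

View pics/w4.png

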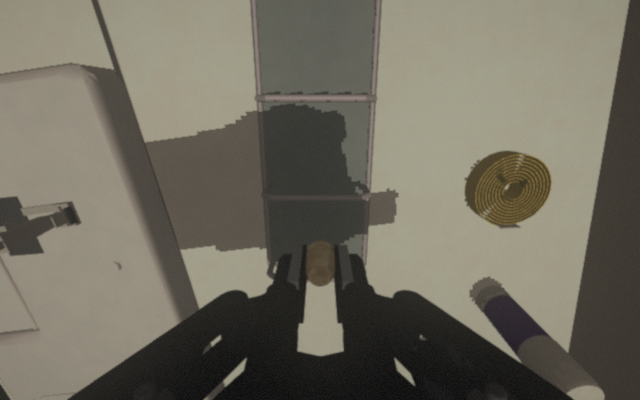

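The thimble is held upright between the pads (px 320,262) over the rightmost wire place, and the tape is well clear. Lower and release.

{"name": "drive_tool", "arguments": {
  "commands": "0 0 -18 0 8;0 0 -15 0 8;0 0 -6 0 8;0 0 -2.5 0 8;0 0 0 0 8"
}}

```text
clock: 6.3
eef_pos: [0.5928, 0.1833, 0.1868]
ee_rot: [[0.137, 0.991, -0.001], [0.991, -0.137, -0.0], [-0.0, -0.001, -1.0]]
contact_force: [0.0, -0.1, -0.3]
grip_width: 0.179
grip_force: 19.5
```

{"name": "drive_tool", "arguments": {
  "commands": "0 0 0 0 8;0 0 0 0 20;0 0 0 0 30;0 0 0 0 36;0 0 0 0 36"
}}

```text
clock: 6.8
eef_pos: [0.593, 0.1835, 0.1872]
ee_rot: [[0.137, 0.991, 0.0], [0.991, -0.137, -0.0], [-0.0, 0.0, -1.0]]
contact_force: [0.5, 0.9, 0.3]
grip_width: 0.425
grip_force: 0.0
```

{"name": "drive_tool", "arguments": {
  "commands": "0 0 10 0 36;0 0 25 0 36;0 0 35 0 36;0 0 30 0 40;0 0 0 0 45"
}}

```text
clock: 7.3
eef_pos: [0.5947, 0.1836, 0.2925]
ee_rot: [[0.137, 0.991, 0.008], [0.991, -0.137, 0.003], [0.004, 0.008, -1.0]]
contact_force: [0.8, 0.8, -0.1]
grip_width: 0.524
grip_force: 0.0
```

```bash
python3 -c "
from h import *
c=wrist('w5');objs(c,WIRE,(-84,),(32,))
c=eyes.read_camera('top');objs(c,WIRE,(-84,),(32,));objs(c,WOOD,(84,28,-28,-84),(34,66,48,24))
cv2.imwrite('pics/top5.png',cv2.resize(c['frame'][140:240,190:440],None,fx=3.2,fy=3.2)[...,::-1])"
```

```text
t 7.3 pos [594.7 183.6 292.5] yaw -7.88 tilt [0.0083 0.0034] F [ 0.8  0.8 -0.1] w 44.8 gf 0.0
-84 228 circ [594.9 183.5   7.5] med [595.1 184.6  31.6] rack [  1.6 -82.6]
-84 5 circ [590.7 179.6   4.8] med [591.8 179.1  31.6] rack [ -0.7 -88.9]
84 none
28 83 circ [ 593.9 -101.5   14.4] med [ 594.  -100.1   65.3] rack [-1.3 30.5]
-28 111 circ [ 602.3 -157.7   16.4] med [ 602.8 -157.8   47. ] rack [  1.1 -26.8]
-84 38 circ [ 605.1 -216.2   10. ] med [ 605.3 -216.5   22.8] rack [ -2.1 -85.9]
```

View pics/w5.png

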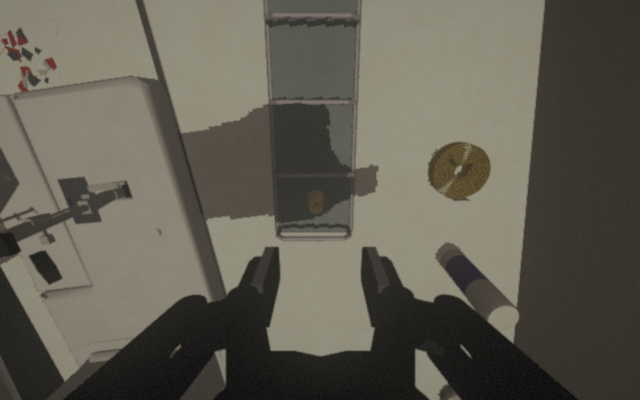

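The thimble stands upright in the rightmost wire place (px 316,202). Next is the slim spool.

{"name": "drive_tool", "arguments": {
  "commands": "0 -20 0 2 50;0 -35 0 2 50;0 -45 0 2 50;1 -45 0 2 50;1 -45 0 2 50"
}}

```text
clock: 7.9
eef_pos: [0.5942, -0.0079, 0.2859]
ee_rot: [[-0.039, 0.999, -0.002], [0.999, 0.039, -0.0], [-0.0, -0.002, -1.0]]
contact_force: [0.4, 0.1, -1.0]
grip_width: 0.587
grip_force: 0.0
```

{"name": "drive_tool", "arguments": {
  "commands": "0.7 -45 0 2 50;0 -35 0 2.2 50;0 -15 -10 0 50;0 0 -15 0 50;0 0 0 0 50"
}}

```text
clock: 8.4
eef_pos: [0.5943, -0.1004, 0.2589]
ee_rot: [[-0.111, 0.994, -0.006], [0.994, 0.111, 0.001], [0.002, -0.006, -1.0]]
contact_force: [0.2, 0.6, -0.3]
grip_width: 0.587
grip_force: 0.0
```

{"name": "drive_tool", "arguments": {
  "commands": "0 0 -10 0 50;0 0 -10 0 50;0 0 0 0 50;0 0 0 0 50;0 0 0 0 50"
}}

```text
clock: 8.9
eef_pos: [0.5959, -0.1012, 0.2425]
ee_rot: [[-0.111, 0.994, 0.001], [0.994, 0.111, -0.0], [-0.0, 0.001, -1.0]]
contact_force: [-1.0, 0.4, 0.4]
grip_width: 0.585
grip_force: 0.0
```

On target (595.9, -101.2). Descend to z ≈ 198 and grip.

{"name": "drive_tool", "arguments": {
  "commands": "0 -0.5 -15 0 50;0 0 -15 0 50;0 0 -14 0 50;0 0 0 0 50;0 0 0 0 20"
}}

```text
clock: 9.4
eef_pos: [0.5954, -0.1021, 0.1973]
ee_rot: [[-0.11, 0.994, -0.002], [0.994, 0.11, -0.0], [0.0, -0.002, -1.0]]
contact_force: [-0.5, 0.2, 0.0]
grip_width: 0.43
grip_force: 0.0
```

{"name": "drive_tool", "arguments": {
  "commands": "0 0 0 0 20;0 0 0 0 20;0 0 0 0 20;0 0 0 0 20;0 0 0 0 20"
}}

```text
clock: 9.9
eef_pos: [0.5957, -0.1019, 0.1984]
ee_rot: [[-0.11, 0.994, 0.0], [0.994, 0.11, 0.0], [-0.0, 0.0, -1.0]]
contact_force: [-1.0, 0.7, -0.2]
grip_width: 0.333
grip_force: 21.6
```

{"name": "drive_tool", "arguments": {
  "commands": "0 0 25 0 20;0 0 35 0 20;0 10 20 0 20;0 25 0 -1 20;0 40 0 -2 20"
}}

```text
clock: 10.4
eef_pos: [0.5958, -0.0292, 0.2796]
ee_rot: [[-0.052, 0.999, 0.003], [0.999, 0.052, -0.001], [-0.001, 0.003, -1.0]]
contact_force: [0.9, 0.8, -0.8]
grip_width: 0.331
grip_force: 21.6
```

{"name": "drive_tool", "arguments": {
  "commands": "1 45 0 -2 20;1 45 0 -2 20;1 45 0 -2 20;1 45 0 -2 20;1 40 0 -2 20"
}}

```text
clock: 10.9
eef_pos: [0.6002, 0.1957, 0.2783]
ee_rot: [[0.116, 0.993, 0.0], [0.993, -0.116, 0.001], [0.001, 0.0, -1.0]]
contact_force: [1.0, 0.1, -0.7]
grip_width: 0.335
grip_force: 21.6
```

{"name": "drive_tool", "arguments": {
  "commands": "0 31 0 -1.2 20;0 15 0 0 20;0 0 -15 0 20;0 0 -15 0 20;0 0 0 0 20"
}}

```text
clock: 11.4
eef_pos: [0.5998, 0.2358, 0.2449]
ee_rot: [[0.14, 0.99, -0.005], [0.99, -0.14, -0.004], [-0.004, -0.004, -1.0]]
contact_force: [-0.4, -1.1, 0.4]
grip_width: 0.334
grip_force: 21.6
```

{"name": "drive_tool", "arguments": {
  "commands": "0 0 -10 0 20;0 0 0 0 20;0 0 0 0 20;0 0 0 0 20;0 0 0 0 20"
}}

```text
clock: 11.9
eef_pos: [0.6009, 0.239, 0.2387]
ee_rot: [[0.137, 0.991, 0.001], [0.991, -0.137, 0.0], [0.0, 0.001, -1.0]]
contact_force: [-0.2, -0.2, -0.1]
grip_width: 0.332
grip_force: 21.6
```

```bash
python3 -c "
from h import *
c=wrist('w6')"
```

```text
t 11.9 pos [600.9 239.  238.7] yaw -7.87 tilt [0.0008 0.0004] F [-0.2 -0.2 -0.1] w 28.3 gf 21.596518456935883
```

View pics/w6.png

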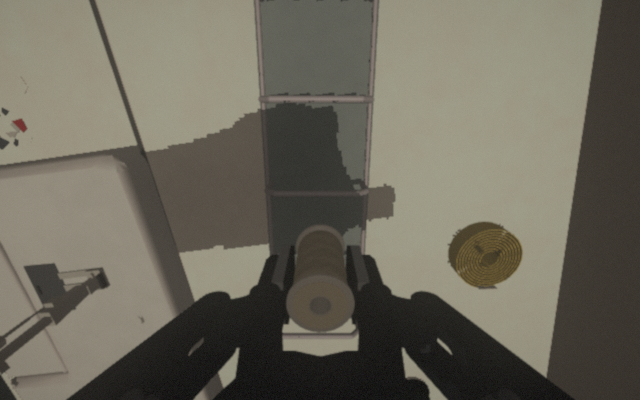

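The slim spool is held upright (px 320,270), lined up with the second place. Lower and release.

{"name": "drive_tool", "arguments": {
  "commands": "0 0 -18 0 20;0 0 -15 0 20;0 0 -6 0 20;0 0 -2.5 0 20;0 0 0 0 20"
}}

```text
clock: 12.45
eef_pos: [0.6004, 0.2388, 0.1961]
ee_rot: [[0.137, 0.991, -0.001], [0.991, -0.137, -0.001], [-0.001, -0.001, -1.0]]
contact_force: [0.9, 0.2, 0.1]
grip_width: 0.335
grip_force: 21.9
```

{"name": "drive_tool", "arguments": {
  "commands": "0 0 0 0 20;0 0 0 0 34;0 0 0 0 42;0 0 0 0 48;0 0 0 0 48"
}}

```text
clock: 12.95
eef_pos: [0.6007, 0.239, 0.1967]
ee_rot: [[0.137, 0.991, 0.0], [0.991, -0.137, -0.0], [-0.0, 0.0, -1.0]]
contact_force: [-0.8, -0.3, -1.2]
grip_width: 0.563
grip_force: 0.0
```

{"name": "drive_tool", "arguments": {
  "commands": "0 0 10 0 48;0 0 25 0 48;0 0 30 0 48;0 0 25 0 50;0 0 0 0 50"
}}

```text
clock: 13.45
eef_pos: [0.6022, 0.2392, 0.2915]
ee_rot: [[0.137, 0.991, 0.007], [0.991, -0.137, 0.003], [0.004, 0.007, -1.0]]
contact_force: [-0.1, 0.7, 0.9]
grip_width: 0.585
grip_force: 0.0
```

```bash
python3 -c "
from h import *
c=wrist('w7');objs(c,WIRE,(-84,-28),(32,64));objs(eyes.read_camera('top'),WIRE,(-84,-28),(32,64))"
```

```text
t 13.45 pos [602.2 239.2 291.5] yaw -7.88 tilt [0.0071 0.0035] F [-0.1  0.7  0.9] w 50.0 gf 0.0
-84 198 circ [595.1 184.1   7.4] med [595.2 185.5  31.6] rack [  1.8 -81.9]
-28 1067 circ [602.3 239.4  14.8] med [602.5 240.2  64.1] rack [  1.4 -26.8]
-84 22 circ [592.6 183.5   7.1] med [592.2 183.3  31.7] rack [ -0.5 -84.2]
-28 52 circ [599.6 238.7  13.4] med [596.1 235.2  63. ] rack [ -4.1 -32.4]
```

Both are well placed. Next, the wooden spool.

{"name": "drive_tool", "arguments": {
  "commands": "0 -20 0 1 50;0 -35 0 1 50;0 -45 0 2 50;0 -45 0 2 50;1 -45 0 2 50"
}}

```text
clock: 14.05
eef_pos: [0.6008, 0.0476, 0.2854]
ee_rot: [[-0.005, 1.0, -0.002], [1.0, 0.005, -0.001], [-0.0, -0.002, -1.0]]
contact_force: [0.5, 0.5, 0.3]
grip_width: 0.582
grip_force: 0.0
```

{"name": "drive_tool", "arguments": {
  "commands": "1 -45 0 2 50;1 -45 0 2 50;0.6 -45 0 2 50;0 -45 0 0.2 50;0 -27 -5 0 50"
}}

```text
clock: 14.55
eef_pos: [0.6032, -0.1625, 0.2812]
ee_rot: [[-0.106, 0.994, -0.001], [0.994, 0.106, -0.002], [-0.002, -0.001, -1.0]]
contact_force: [0.9, -0.6, -0.7]
grip_width: 0.583
grip_force: 0.0
```

{"name": "drive_tool", "arguments": {
  "commands": "0 0 -20 0 50;0 0 -20 0 50;0 0 0 0 50;0 0 0 0 50;0 0 0 0 50"
}}

```text
clock: 15.05
eef_pos: [0.6046, -0.1579, 0.2423]
ee_rot: [[-0.111, 0.994, 0.001], [0.994, 0.111, -0.0], [-0.0, 0.001, -1.0]]
contact_force: [0.1, -0.0, -0.5]
grip_width: 0.586
grip_force: 0.0
```

{"name": "drive_tool", "arguments": {
  "commands": "0 0 -18 0 50;0 0 -18 0 50;0 0 -14 0 50;0 0 0 0 50;0 0 0 0 22"
}}

```text
clock: 15.55
eef_pos: [0.6042, -0.1581, 0.1914]
ee_rot: [[-0.11, 0.994, -0.001], [0.994, 0.11, -0.0], [-0.0, -0.001, -1.0]]
contact_force: [-0.8, 0.0, -0.0]
grip_width: 0.43
grip_force: 0.0
```

{"name": "drive_tool", "arguments": {
  "commands": "0 0 0 0 22;0 0 0 0 22;0 0 0 0 22;0 0 0 0 22;0 0 0 0 22"
}}

```text
clock: 16.05
eef_pos: [0.6043, -0.158, 0.1919]
ee_rot: [[-0.11, 0.994, 0.0], [0.994, 0.11, 0.0], [-0.0, 0.0, -1.0]]
contact_force: [0.5, -0.6, 0.2]
grip_width: 0.383
grip_force: 21.2
```

{"name": "drive_tool", "arguments": {
  "commands": "0 0 25 0 22;0 0 35 0 22;0 10 35 0 22;0 30 5 -1 22;0 45 0 -2 22"
}}

```text
clock: 16.55
eef_pos: [0.6046, -0.0754, 0.2942]
ee_rot: [[-0.051, 0.999, 0.005], [0.999, 0.051, -0.002], [-0.002, 0.005, -1.0]]
contact_force: [0.6, 0.2, -0.9]
grip_width: 0.376
grip_force: 21.2
```

{"name": "drive_tool", "arguments": {
  "commands": "0 45 0 -2 22;0 45 0 -2 22;1 45 0 -2 22;1 45 0 -2 22;1 45 0 -2 22"
}}

```text
clock: 17.05
eef_pos: [0.607, 0.1538, 0.2919]
ee_rot: [[0.118, 0.993, 0.0], [0.993, -0.118, 0.0], [0.0, 0.0, -1.0]]
contact_force: [0.4, 0.6, -1.0]
grip_width: 0.378
grip_force: 21.3
```

{"name": "drive_tool", "arguments": {
  "commands": "1 45 0 -1.2 22;0 45 0 0 22;0 35 0 0 22;0 17.4 -15 0 22;0 0 -20 0 22"
}}

```text
clock: 17.55
eef_pos: [0.6076, 0.298, 0.2562]
ee_rot: [[0.132, 0.991, 0.001], [0.991, -0.132, 0.002], [0.002, 0.001, -1.0]]
contact_force: [0.5, 0.0, -0.3]
grip_width: 0.385
grip_force: 21.3
```

{"name": "drive_tool", "arguments": {
  "commands": "0 0 -15 0 22;0 0 0 0 22;0 0 0 0 22;0 0 0 0 22;0 0 0 0 22"
}}

```text
clock: 18.05
eef_pos: [0.6088, 0.2939, 0.2428]
ee_rot: [[0.138, 0.99, 0.002], [0.99, -0.138, 0.001], [0.001, 0.001, -1.0]]
contact_force: [0.5, 0.1, -0.0]
grip_width: 0.378
grip_force: 21.3
```

```bash
python3 -c "
from h import *
c=wrist('w8')"
```

```text
t 18.05 pos [608.8 293.9 242.8] yaw -7.92 tilt [0.0016 0.0008] F [ 0.5  0.1 -0. ] w 32.3 gf 21.25432401895523
```

View pics/w8.png

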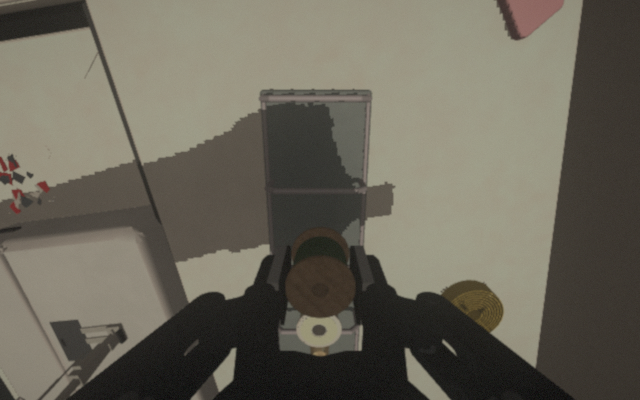

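The wooden spool is held upright (px 320,270) over the third place. The slim spool and thimble still stand behind it.

{"name": "drive_tool", "arguments": {
  "commands": "0 0.3 -22 0 22;0 0 -18 0 22;0 0 -8 0 22;0 0 -4 0 22;0 0 0 0 22"
}}

```text
clock: 18.6
eef_pos: [0.6084, 0.2946, 0.1901]
ee_rot: [[0.137, 0.991, -0.0], [0.991, -0.137, -0.0], [-0.0, -0.0, -1.0]]
contact_force: [-0.4, -0.1, -0.1]
grip_width: 0.378
grip_force: 21.4
```

{"name": "drive_tool", "arguments": {
  "commands": "0 0 0 0 22;0 0 0 0 37;0 0 0 0 44;0 0 0 0 48;0 0 0 0 48"
}}

```text
clock: 19.1
eef_pos: [0.6083, 0.2947, 0.1897]
ee_rot: [[0.137, 0.991, 0.0], [0.991, -0.137, -0.0], [0.0, 0.0, -1.0]]
contact_force: [-0.6, 0.1, -0.2]
grip_width: 0.56
grip_force: 0.0
```

{"name": "drive_tool", "arguments": {
  "commands": "0 0 10 0 48;0 0 25 0 48;0 0 30 0 48;0 0 30 0 45;0 0 0 0 45"
}}

```text
clock: 19.6
eef_pos: [0.61, 0.2951, 0.2904]
ee_rot: [[0.137, 0.991, 0.008], [0.991, -0.137, 0.004], [0.005, 0.007, -1.0]]
contact_force: [0.4, -0.2, 0.4]
grip_width: 0.524
grip_force: 0.0
```

```bash
python3 -c "
from h import *
c=wrist('w9');objs(c,WIRE,(-84,-28,28),(32,64,46));c=eyes.read_camera('top');objs(c,WIRE,(-84,-28,28),(32,64,46));objs(c,WOOD,(-84,),(24,))"
```

```text
t 19.6 pos [610.  295.1 290.4] yaw -7.88 tilt [0.0079 0.0043] F [ 0.4 -0.2  0.4] w 44.7 gf 0.0
-84 180 circ [595.4 184.    7.5] med [595.4 185.7  31.5] rack [  2.  -81.2]
-28 878 circ [602.7 239.4  15. ] med [602.6 240.4  64.1] rack [  1.5 -26.2]
28 1239 circ [610.4 294.5  16.7] med [610.4 295.3  46.1] rack [ 1.6 29.3]
-84 23 circ [592.3 183.9   7.5] med [592.3 182.4  29.8] rack [ -0.6 -84.6]
-28 89 circ [600.5 239.7  14.7] med [601.  240.5  63.4] rack [ -0.9 -26.9]
28 115 circ [608.4 294.7  16.8] med [607.4 294.7  45.2] rack [-0.3 28.2]
-84 41 circ [ 605.  -216.2    9.9] med [ 604.1 -216.    22.9] rack [ -2.7 -85.3]
```

{"name": "drive_tool", "arguments": {
  "commands": "0 -20 0 1 40;0 -35 0 1 40;0 -48 0 1 40;0 -48 0 2 40;0 -48 0 2 40"
}}

```text
clock: 20.2
eef_pos: [0.6075, 0.0941, 0.2836]
ee_rot: [[0.013, 1.0, -0.002], [1.0, -0.013, -0.001], [-0.001, -0.002, -1.0]]
contact_force: [0.7, -1.5, -0.0]
grip_width: 0.472
grip_force: 0.0
```

{"name": "drive_tool", "arguments": {
  "commands": "0 -48 0 2 40;0 -48 0 2 40;0 -48 0 2 40;0 -48 0 1.2 40;-1 -48 0 0 40"
}}

```text
clock: 20.7
eef_pos: [0.6066, -0.146, 0.2836]
ee_rot: [[-0.111, 0.994, -0.002], [0.994, 0.111, 0.001], [0.001, -0.002, -1.0]]
contact_force: [1.2, 0.4, 0.3]
grip_width: 0.468
grip_force: 0.0
```

{"name": "drive_tool", "arguments": {
  "commands": "-0.3 -45 0 0 40;0 -27.2 -10 0 40;0 0 -20 0 40;0 0 -20 0 40;0 0 0 0 40"
}}

```text
clock: 21.2
eef_pos: [0.6052, -0.2161, 0.2308]
ee_rot: [[-0.11, 0.994, -0.007], [0.994, 0.11, 0.002], [0.003, -0.007, -1.0]]
contact_force: [0.3, -0.4, -0.5]
grip_width: 0.467
grip_force: 0.0
```

{"name": "drive_tool", "arguments": {
  "commands": "0 0 -15 0 40;0 0 0 0 40;0 0 0 0 40;0 0 0 0 40;0 0 0 0 40"
}}

```text
clock: 21.7
eef_pos: [0.6072, -0.2165, 0.2205]
ee_rot: [[-0.111, 0.994, 0.001], [0.994, 0.111, -0.0], [-0.001, 0.001, -1.0]]
contact_force: [-0.2, -0.0, 0.3]
grip_width: 0.467
grip_force: 0.0
```

```bash
python3 -c "
from h import *
c=wrist('w10')"
```

```text
t 21.7 pos [ 607.2 -216.5  220.5] yaw 6.34 tilt [ 0.0013 -0.0004] F [-0.2 -0.   0.3] w 39.9 gf 0.0
```

View pics/w10.png

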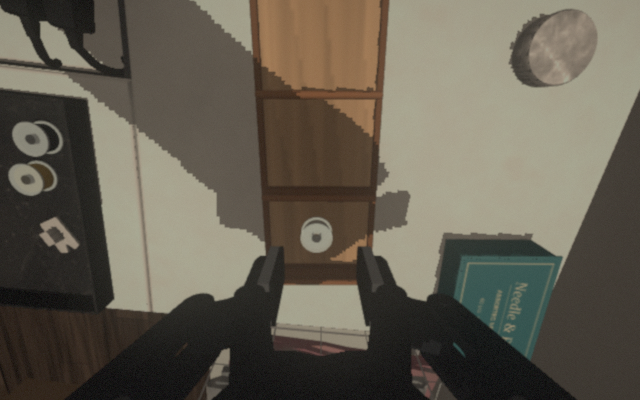

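The bobbin (px 317,235) is centred ahead of the pads. I'll check that the basket wires on the right clear the gripper body.

```bash
python3 -c "
from h import *
for n in('top0','scene0','w2'):
    P=cloud(dict(np.load(n+'.npz')));k=(P[...,0]>.5)&(P[...,0]<.72)&(P[...,1]>-.42)&(P[...,1]<-.235)&(P[...,2]>.05)&(P[...,2]<.5)
    print(n,k.sum(),P[k][:,1].max() if k.any() else None, np.round(P[k][np.argsort(-P[k][:,1])[:4]],3))"
```

```text
top0 11595 -0.31884650707229056 [[ 0.502 -0.319  0.442]
 [ 0.514 -0.319  0.457]
 [ 0.502 -0.319  0.341]
 [ 0.599 -0.319  0.154]]
scene0 17196 -0.31971166968591413 [[ 0.512 -0.32   0.481]
 [ 0.541 -0.32   0.415]
 [ 0.538 -0.32   0.415]
 [ 0.509 -0.32   0.293]]
w2 1935 -0.3204299262396515 [[ 0.532 -0.32   0.113]
 [ 0.673 -0.32   0.11 ]
 [ 0.652 -0.321  0.072]
 [ 0.651 -0.321  0.072]]
```

{"name": "drive_tool", "arguments": {
  "commands": "0 0 -14 0 40;0 0 -12 0 40;0 0 -6 0 40;0 0 -2 0 40;0 0 0 0 12"
}}

```text
clock: 22.25
eef_pos: [0.6071, -0.2165, 0.1853]
ee_rot: [[-0.11, 0.994, 0.0], [0.994, 0.11, 0.0], [0.0, 0.0, -1.0]]
contact_force: [0.1, -0.2, 2.4]
grip_width: 0.315
grip_force: 1.2
```

{"name": "drive_tool", "arguments": {
  "commands": "0 0 0 0 12;0 0 0 0 12;0 0 0 0 12;0 0 0 0 12;0 0 0 0 12"
}}

```text
clock: 22.75
eef_pos: [0.6069, -0.2166, 0.1858]
ee_rot: [[-0.11, 0.994, 0.0], [0.994, 0.11, -0.0], [-0.0, 0.0, -1.0]]
contact_force: [-0.7, -0.3, 2.0]
grip_width: 0.227
grip_force: 19.8
```

{"name": "drive_tool", "arguments": {
  "commands": "0 0 20 0 12;0 0 35 0 12;0 10 35 0 12;0 30 15 -1 12;0 45 0 -1 12"
}}

```text
clock: 23.25
eef_pos: [0.6074, -0.1342, 0.2941]
ee_rot: [[-0.069, 0.998, 0.006], [0.998, 0.069, -0.003], [-0.003, 0.006, -1.0]]
contact_force: [0.5, 0.2, -0.6]
grip_width: 0.223
grip_force: 19.6
```

{"name": "drive_tool", "arguments": {
  "commands": "0 47 0 -2 12;0 47 0 -2 12;1 47 0 -2 12;1 47 0 -2 12;1 47 0 -2 12"
}}

```text
clock: 23.75
eef_pos: [0.6097, 0.1054, 0.2909]
ee_rot: [[0.1, 0.995, 0.0], [0.995, -0.1, 0.0], [0.0, 0.0, -1.0]]
contact_force: [0.7, -0.4, -0.6]
grip_width: 0.224
grip_force: 19.6
```

{"name": "drive_tool", "arguments": {
  "commands": "1 47 0 -1 12;1 47 0 -1.2 12;1 47 0 0 12;1 47 0 0 12;1 35 0 0 12"
}}

```text
clock: 24.25
eef_pos: [0.6139, 0.3305, 0.2905]
ee_rot: [[0.134, 0.991, -0.0], [0.991, -0.134, 0.001], [0.001, -0.001, -1.0]]
contact_force: [0.2, 0.3, -0.5]
grip_width: 0.228
grip_force: 19.6
```

{"name": "drive_tool", "arguments": {
  "commands": "0.9 23.5 -10 0 12;0 0 -25 0 12;0 0 -20 0 12;0 0 0 0 12;0 0 0 0 12"
}}

```text
clock: 24.75
eef_pos: [0.616, 0.3498, 0.2357]
ee_rot: [[0.137, 0.991, -0.0], [0.991, -0.137, -0.001], [-0.001, -0.0, -1.0]]
contact_force: [-0.3, 0.2, -0.5]
grip_width: 0.225
grip_force: 19.6
```

{"name": "drive_tool", "arguments": {
  "commands": "0 0 -10 0 12;0 0 0 0 12;0 0 0 0 12;0 0 0 0 12;0 0 0 0 12"
}}

```text
clock: 25.25
eef_pos: [0.616, 0.35, 0.2262]
ee_rot: [[0.137, 0.991, 0.001], [0.991, -0.137, 0.0], [0.0, 0.001, -1.0]]
contact_force: [0.3, -0.1, 0.3]
grip_width: 0.227
grip_force: 19.6
```

```bash
python3 -c "
from h import *
c=wrist('w11')"
```

```text
t 25.25 pos [616.  350.  226.2] yaw -7.87 tilt [0.0006 0.0004] F [ 0.3 -0.1  0.3] w 19.4 gf 19.635217487812042
```

View pics/w11.png

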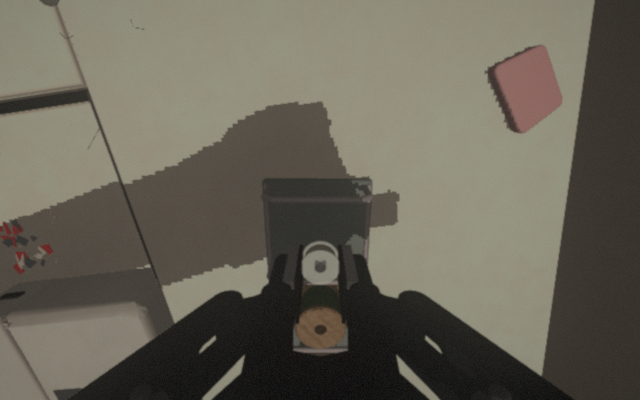

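The bobbin is held level (px 320,263) over the leftmost place. Lower to about 184.8 mm and release.

{"name": "drive_tool", "arguments": {
  "commands": "0 0 -18 0 12;0 0 -14 0 12;0 0 -6 0 12;0 0 -3.2 0 12;0 0 0 0 12"
}}

```text
clock: 25.8
eef_pos: [0.6157, 0.3498, 0.184]
ee_rot: [[0.137, 0.991, -0.001], [0.991, -0.137, -0.001], [-0.001, -0.001, -1.0]]
contact_force: [0.4, 0.6, -0.4]
grip_width: 0.226
grip_force: 20.2
```

{"name": "drive_tool", "arguments": {
  "commands": "0 0 0 0 12;0 0 0 0 24;0 0 0 0 32;0 0 0 0 38;0 0 0 0 38"
}}

```text
clock: 26.3
eef_pos: [0.6159, 0.35, 0.1845]
ee_rot: [[0.137, 0.991, 0.0], [0.991, -0.137, -0.0], [0.0, 0.0, -1.0]]
contact_force: [-0.5, 0.1, -0.8]
grip_width: 0.441
grip_force: 0.0
```

{"name": "drive_tool", "arguments": {
  "commands": "0 0 10 0 38;0 0 25 0 38;0 0 35 0 38;0 0 30 0 38;0 0 10 0 38"
}}

```text
clock: 26.8
eef_pos: [0.617, 0.3503, 0.2993]
ee_rot: [[0.137, 0.991, 0.006], [0.991, -0.137, 0.003], [0.004, 0.005, -1.0]]
contact_force: [0.2, 0.3, 0.7]
grip_width: 0.441
grip_force: 0.0
```

{"name": "drive_tool", "arguments": {
  "commands": "0 0 0 0 38;0 0 0 0 38;0 0 0 0 38;0 0 0 0 38;0 0 0 0 38"
}}

```text
clock: 27.3
eef_pos: [0.6157, 0.3499, 0.2933]
ee_rot: [[0.137, 0.991, -0.001], [0.991, -0.137, -0.001], [-0.001, -0.001, -1.0]]
contact_force: [0.8, 0.7, 0.7]
grip_width: 0.444
grip_force: 0.0
```

```bash
python3 -c "
from h import *
c=wrist('w12');objs(c,WIRE,(-84,-28,28,84),(32,64,46,22));c=eyes.read_camera('top');objs(c,WIRE,(-84,-28,28,84),(32,64,46,22))
s=eyes.read_camera('scene')['frame'];cv2.imwrite('pics/s12.png',cv2.resize(s[120:220,220:370],None,fx=4,fy=4)[...,::-1])"
```

```text
t 27.3 pos [615.7 349.9 293.3] yaw -7.87 tilt [-0.0014 -0.0012] F [0.8 0.7 0.7] w 38.0 gf 0.0
-84 59 circ [595.3 184.8   7.3] med [596.  187.9  30.4] rack [  1.9 -79.1]
-28 725 circ [602.5 239.6  15.4] med [602.8 240.7  64.1] rack [  1.8 -26.1]
28 1002 circ [610.5 294.9  16.6] med [610.6 296.   46.1] rack [ 1.7 29.8]
84 383 circ [617.7 349.9  10.2] med [617.6 349.8  21.7] rack [ 1.7 84. ]
-84 23 circ [592.5 184.1   7. ] med [592.1 184.4  30.9] rack [ -1.  -83.5]
-28 88 circ [601.  239.7  14.2] med [600.9 240.2  63.1] rack [ -0.6 -27.4]
28 113 circ [608.7 295.2  16.6] med [607.5 294.   44.8] rack [-0.1 27.3]
84 39 circ [615.2 350.9  10.2] med [616.1 349.5  21.2] rack [-0.6 82.7]
```

View pics/s12.png

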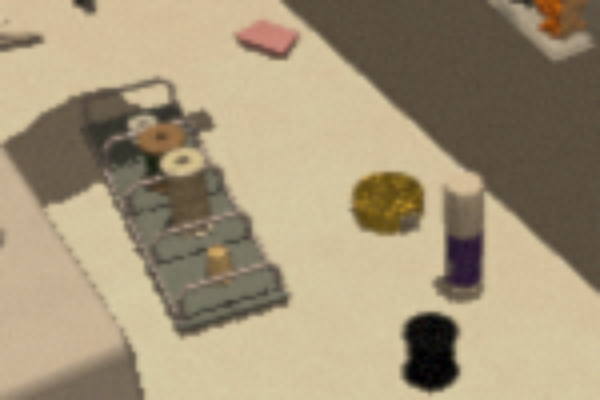

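All four stand upright in the wire rack. From right to left in the crop they are the thimble (218,262), slim spool (185,185), wooden spool (160,138) and bobbin (142,125). The glue stick and tape look untouched. Handing in.

```bash
python3 -c "
from workcell import ctrl
print(ctrl.hand_in())"
```

```text
the job is handed in; nothing more can be done
None
```

The job is handed in (no verdict came back): thimble, slim spool, wooden spool and bobbin stand upright in the wire rack from right to left, each within about 5 mm of its place's middle by my last camera check, and the arm never went near the glue stick, rolled tape or steel weight.

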